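# Free the dressing stone with the spring-bar fork

### The job

The edger's dressing stone is locked in its holder by a sprung bar: set the forked tool over the thin neck of the bar and press the bar's disc sideways, away from the stone, until the stone springs up; work the bar only with the fork, not with the gripper's fingers. Then stand the fork back on the open worktop, clear of the holder and the tray, and take the stone out and stand it upright in the job tray. Leave the other things on the worktop where they are.

Things in the scene. Friction and masses are not known exactly. Their poses are not given: they have to be found in the camera images.
- holder: Fixed grey base plate 84 (x) x 122 (y, -90..+32) x 10 mm with aluminium cheeks. Origin: on the worktop under the middle of the carrier's slot (43 x 27 mm). Cheek at -y: y -13.5..-25.5, x -27..27 mm, top z 50 mm; cheek at +y: top 42 mm. The spring bar runs along y at x = 0, z = 42 mm, on the -y side. Its spring housing: x -15..15, y -67..-85 mm, top 54 mm.
- spring_bar (a joint): Slide of the bar along the holder's -y, m: 0 at rest (its nose locks the carrier), 0.012 at the stop. By 0.006 the nose is clear and an ejector (2.4 to 4 N) lifts the carrier 10 mm; draw to about 0.010 to be sure. Takes 3.5 N at first, 8 N at the stop. Let go, it returns to 0.002..0.006 and rests with 5 N on the raised carrier's side; the carrier stays up and pulls out upwards.
- bar_neck (a point): Middle of the bar's bare neck, 8 mm thick, 22 mm long along the holder's y; moves with the bar. At rest at (0, -36.5, 42) mm in the holder's frame: the neck runs from the cheek (y -25.5 mm) to the inner face (y -47.5 mm) of the disc to press, which is 24 mm across and 4 mm thick.
- stone_mid (a point): Dressing stone in its carrier, loose, 70 g: black shoe 40 (x) x 24 (y) x 26 mm, on it a grey slab 32 (x) x 12 (y) mm, top 72 mm above the shoe's underside. This point: on its axis, 36 mm above the underside; z up, axes as the holder's at the start. Its z is 48 mm when locked, 58 mm sprung up. Grasp the slab across its 12 mm, 54 to 60 mm above the underside.
- carrier: The same stone and carrier; origin at the centre of the shoe's underside.
- fork_grip (a point): Forked tool, loose, 90 g: black bar handle 128 mm long (x -70..+58 mm from here), 14 mm wide (y), 22 mm high, 34 to 56 mm above the worktop, standing on two steel tines under the +x end and a heel (foot 14 x 36 mm at x = -63 mm). This point: mid-height of the handle, 45 mm above the feet, near the balance point; +x to the fork end, z up. Grasp across the 14 mm.
- fork: The same forked tool; origin 45 mm below the grip point, level with the feet.
- fork_slot (a point): On the forked tool, between its tines: 44 mm along +x from the grip point and 31 mm below it, 14 mm above the tine ends. The tines stand 14 mm apart along the tool's x (each 7 mm along x, 12 mm along y, 34 mm long, open below), so they straddle the bar's neck when the tool's x is square to the bar.
- tray: Job tray, plastic, 151 (x) x 190 (y) x 30 mm, open above, floor 2 mm and walls 3 mm thick; fixed to the worktop. Origin: centre of its underside.
- spectacles: A pair of spectacles, 143 x 131 x 37 mm, bystander; origin under its centre.
- pliers_bench: Steel pliers lying flat, 43 x 150 x 11 mm, bystander; origin under the centre.
- pad_roll: Roll of pads, 62 mm across, 26 mm high, bystander; origin under its centre.
- oil_pen: Oil dropper bottle, 41 mm across, 66 mm high, bystander; origin under its centre.
There are look-alikes about, which are no part of the job. What is shaped like the fork but purple is not meant.

How it is judged:
By the outcome, as a careful person would: the job done as asked, in the order asked, and still so for the second after the job is handed in, with the robot touching nothing.
It also fails if it takes over 69 s, if anything falls off the work surface, if the arm or the gripper's body presses on something with over 40 N, if the wrist force passes 120 N, or if a joint passes its speed limit or range.

### The arm

A 7-joint arm with a two-finger parallel gripper is mounted at the origin on a cart in front of the work surface, level with it; the furniture and walls round the work are solid. World frame = base frame: x ahead of the robot, y to its left, z up, the work surface at z = 0. Lengths are in m, angles in rad, forces in N, time in s.
With the tool pointing down it reaches from about 0.425 to 0.925 m from the base axis. Payload 6.8 kg.
Tool frame: the origin (TCP) lies on the centre line of the jaws, within the pads' length; the fingertips stand 17 mm ahead of it and the grasp point (between the pads) lies 2 mm behind it; z points along the fingers, x is the direction in which the jaws open and shut, and the axes are right-handed (so a half turn about z gives the same grasp; the last joint's range is limited). The gripper opens to 85 mm and grips with 20 to 120 N. Pads are 22 mm wide; open, the fingers measure 114 mm over their backs; the gripper's body (76 mm by 85 mm) begins 54 mm behind the grasp point. The pads swing forward as they close: fully open they stand 13 mm farther back than shut.
Start: joints at [1.224, 0.477, 0.022, 1.555, -0.011, 1.109, -0.083], TCP at [0.16, -0.656, 0.248] pointing down, gripper open.
Joint ranges: [-2.96, 2.96], [-0.34, 2.1], [-1.41, 1.46], [0.24, 2.44], [-1.37, 4.51], [0.17, 1.92], [-2.96, 2.96]. Speed limits (rad/s): [2.39, 2.39, 3.14, 3.14, 3.14, 3.14, 3.14].

### API

Orientations are given as a rotation vector (axis times angle).
In Python, from bench import r gives the robot as it stands.
- The arm moves only by the tool arm_command, never from a script. Its argument "increments" is a list of rows, each a list of 3 entries, a list of its own where there are three numbers: the shift along the world's x, y, z in m, then the turn, a rotation vector about the world's x, y, z in rad, then the opening in per cent of the stroke, from 0 (shut) to 100 (fully open). A call has 1 to 10 rows; each row is the pose to reach, as a shift and turn from the pose commanded when the call began; what a row does not reach only later rows make up. A row lasts 1/10 s, in which the tool goes at most 50 mm and 8.59 degrees, less where a joint would pass 70% of its speed; a pose out of reach is approached as far as the arm can. A call with a gripper value outside its range is refused whole. The fingers move at their own pace and stop on an object; "newtons" is the grip in N (left out, the last holds). Time passes only in rows, so rows that repeat a pose let the fingers close. It gives the time, the measured TCP pose, the force and the opening at its end, in the units of the state.
- r.get_obs(): the state, without advancing time (a new reading comes with each control period).
- r.grab_frame(name): name is "side" or "top"; returns the picture (400x640x3 uint8, blue, green, red); there is no depth.
- r.camera_model(name): a dict with "camera_matrix" (3x3 intrinsics, pixels), "camera_from_world" (4x4, takes a point from world to camera coordinates). Camera axes: x right, y down, z forward; pixel columns grow to the right and rows downward; lengths in m; the calibration is good to about 2 mm. A picture is of the moment at which its call begins. camera_model takes no time and is no camera call.
- r.hand_in(): hands the job in, once; it reports no verdict.
The state is a dict: "clock": time; "joints": joint angles; "qvel": joint speeds; "tau": joint torques, N m; "tcp_pos": TCP position; "orientation": TCP orientation; "contact_force": force on the tool from outside, world axes, zero at the start; "moment": the same for the moment, N m; "grip_width": finger opening in m.
Only numpy, scipy, OpenCV 4.12 (cv2) and the standard library are available. Lean on these libraries where they do the work, as an engineer would, in place of code of your own. Each camera call takes 0.05 s, during which the arm holds its last target. There are 200 camera calls.

## Working session

There is one attempt and no reset: what is moved stays moved. The work goes in short steps, Python scripts to look and compute and a tool call to move; the robot and the scene stay as the last step left them, time stands still between calls to the robot, and variables do not carry over. Pictures are saved under pics/ and viewed, about 8 in all and at most 12, crops included, and the job is handed in when it is done.

Besides the shell and the picture viewer there is one more tool, called after "Emit:" as a command line: name --argument value ..., lists and objects as JSON in quotes. arm_command: Moves the arm, as the interface text tells. Its arguments: {"type":"object","properties":{"increments":{"type":"array","items":{"type":"array"}},"newtons":{"type":"number"}},"required":["increments"]}

```bash
ls; mkdir -p pics
python3 - <<'E'
from bench import r
import cv2
for n in("top","side"):
    cv2.imwrite(f"pics/{n}0.png",r.grab_frame(n)); m=r.camera_model(n); print(m)
print(r.get_obs())
E
```

```text
pics
{'camera_matrix': array([[476.9348051 ,   0.        , 318.8565162 ],
       [  0.        , 476.9348051 , 195.24774986],
       [  0.        ,   0.        ,   1.        ]]), 'camera_from_world': array([[-6.02606978e-04, -9.99602759e-01, -2.81773133e-02,
        -3.01183998e-02],
       [-9.83176352e-01,  5.73904367e-03, -1.82568682e-01,
         5.62728540e-01],
       [ 1.82657869e-01,  2.75932510e-02, -9.82789253e-01,
         1.20961123e+00],
       [ 0.00000000e+00,  0.00000000e+00,  0.00000000e+00,
         1.00000000e+00]])}
{'camera_matrix': array([[394.89395729,   0.        , 319.82146343],
       [  0.        , 394.89395729, 197.3281691 ],
       [  0.        ,   0.        ,   1.        ]]), 'camera_from_world': array([[ 0.94832885, -0.3163114 , -0.02488935, -0.53147608],
       [-0.18672628, -0.49295539, -0.84978131,  0.13848885],
       [ 0.25652618,  0.81051964, -0.52654747,  0.93006355],
       [ 0.        ,  0.        ,  0.        ,  1.        ]])}
{'clock': 0.1, 'joints': array([ 1.22390883,  0.47770861,  0.0223316 ,  1.55634345, -0.01146863,
        1.10931302, -0.0831    ]), 'qvel': array([-0.00085628, -0.00229283,  0.00024977, -0.00251072, -0.00051225,
        0.00047679,  0.00099547]), 'tau': array([ 3.12119068e-03, -5.97772443e+01,  1.61293253e+00, -2.81961286e+01,
        1.27571283e-02,  4.98631343e-03, -1.79442407e-05]), 'tcp_pos': array([ 0.15952396, -0.65535832,  0.24743249]), 'orientation': array([-2.46955776e+00,  1.94041957e+00,  2.16069556e-03]), 'contact_force': array([ 0.0819006 , -0.02353825,  0.23807088]), 'moment': array([ 0.01847799, -0.02525167,  0.02521587]), 'grip_width': 0.08522756511179892}
```

View pics/top0.png

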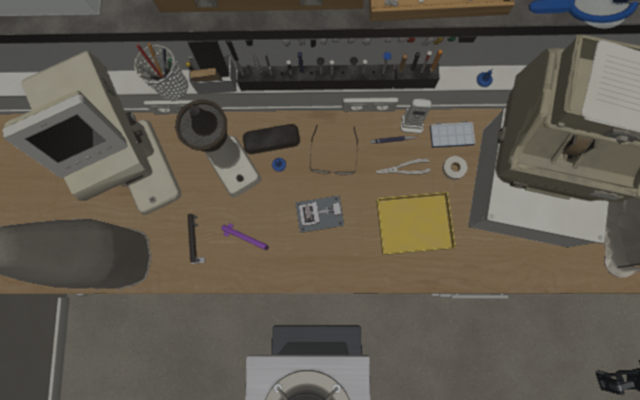

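View pics/side0.png

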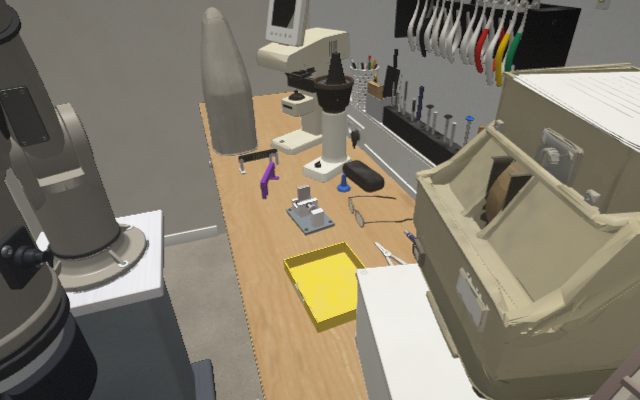

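The top view shows the holder near (320,213), the black fork near (194,240), the purple look-alike at (245,237) and the tray at (415,223). Next I'll zoom in on each.

Run:
```python
import cv2,numpy as np
t=cv2.imread("pics/top0.png");s=cv2.imread("pics/side0.png")
def c(i,x,y,w,h,f): return cv2.resize(i[y:y+h,x:x+w],None,fx=f,fy=f,interpolation=cv2.INTER_CUBIC)
a=np.hstack([c(t,290,188,64,50,6.25)[:300,:400],c(t,160,202,64,48,6.25)[:300,:400]])
b=np.hstack([c(s,280,180,64,60,6.25)[:300,:400],c(s,226,140,64,60,6.25)[:300,:400]])
o=np.vstack([a,b]); o=np.clip(o*1.5,0,255).astype(np.uint8); print(o.shape)
cv2.imwrite("pics/z1.png",o)
```

```text
(600, 800, 3)
```

View pics/z1.png

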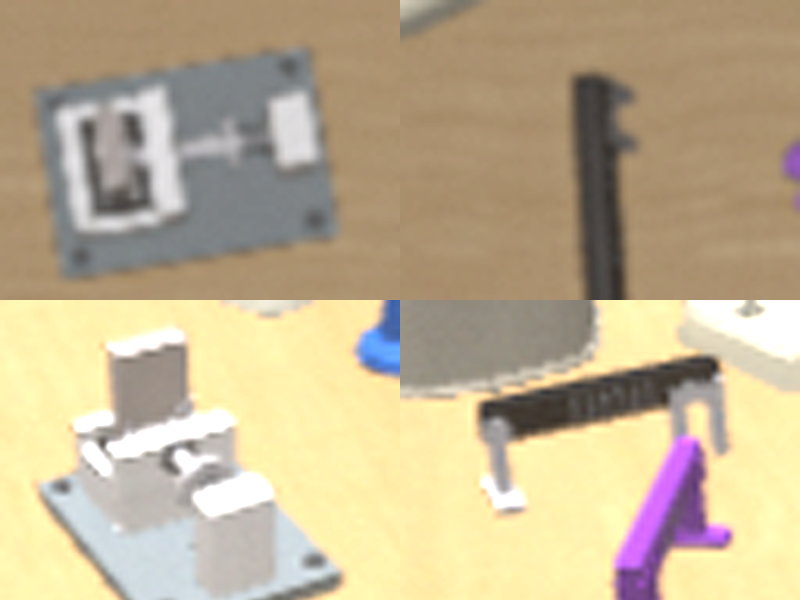

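The crops show the fork's tines at the far (+x) end and the heel near the robot. The holder's bar runs toward image right (−y), with a small yaw.

```bash
cat > h.py <<'E'
import cv2,numpy as np
from bench import r
def ray(n,uv,z):
    m=r.camera_model(n);K=m["camera_matrix"];T=m["camera_from_world"];R=T[:3,:3];c=-R.T@T[:3,3]
    uv=np.atleast_2d(uv).astype(float);d=(np.linalg.inv(K)@np.c_[uv,np.ones(len(uv))].T).T@R
    return c+d*((z-c[2])/d[:,2])[:,None]
def proj(n,P):
    m=r.camera_model(n);q=(m["camera_from_world"]@np.c_[np.atleast_2d(P),np.ones(len(np.atleast_2d(P)))].T)[:3]
    q=m["camera_matrix"]@q;return (q[:2]/q[2]).T
def big(mask,roi):
    x,y,w,h=roi;z=np.zeros_like(mask);z[y:y+h,x:x+w]=mask[y:y+h,x:x+w]
    cs=cv2.findContours(z,cv2.RETR_EXTERNAL,cv2.CHAIN_APPROX_NONE)[0]
    return max(cs,key=cv2.contourArea)[:,0].astype(np.float32)
def rect(pts,n,z):
    P=ray(n,pts,z)[:,:2].astype(np.float32)*1000
    (c,s,a)=cv2.minAreaRect(P);return np.round(c,1),np.round(s,1),round(a,2)
E
python3 - <<'E'
from h import *
t=cv2.imread("pics/top0.png");s=cv2.imread("pics/side0.png")
hsv=cv2.cvtColor(t,cv2.COLOR_BGR2HSV)
b,g,rr=[t[...,i].astype(int) for i in range(3)]
# non-wood: wood has r-b large
hol=((rr-b)<22).astype(np.uint8)*255
p=big(hol,(285,180,75,60));print("holder",rect(p,"top",.010))
fm=(hsv[...,2]<60).astype(np.uint8)*255
p=big(fm,(170,205,45,60));print("fork top",rect(p,"top",.056),cv2.boundingRect(p.astype(np.int32)))
ym=cv2.inRange(hsv,(18,120,60),(35,255,255));p=big(ym,(365,180,100,90));print("tray",rect(p,"top",.03))
print("cam",[(-r.camera_model(n)["camera_from_world"][:3,:3].T@r.camera_model(n)["camera_from_world"][:3,3]) for n in("top","side")])
E
```

```text
holder (array([520. , -31.9]), array([ 84.9, 122.9]), 8.79)
fork top (array([452.1, 300.4]), array([124. ,  16.4]), 4.69) (188, 214, 8, 48)
tray (array([ 491.7, -286.3]), array([150.1, 190.9]), 4.95)
cam [array([ 0.33229823, -0.06671307,  1.29068087]), array([ 0.29128796, -0.85367789,  0.59417975])]
```

Emit:
arm_command --increments '[[[0.2, 0.2, 0.03], [0, 0, -0.155], 50], [[0.2, 0.2, 0.03], [0, 0, -0.155], 50], [[0.2, 0.2, 0.03], [0, 0, -0.155], 50], [[0.34, 0.4, 0.03], [0, 0, -0.155], 50], [[0.34, 0.4, 0.03], [0, 0, -0.155], 50], [[0.34, 0.4, 0.03], [0, 0, -0.155], 50], [[0.34, 0.4, 0.03], [0, 0, -0.155], 50], [[0.34, 0.4, 0.03], [0, 0, -0.155], 50], [[0.34, 0.4, 0.03], [0, 0, -0.155], 50], [[0.34, 0.4, 0.03], [0, 0, -0.155], 50]]'

```text
clock: 1.1
tcp_pos: [0.4837, -0.275, 0.2772]
orientation: [2.312, -2.126, -0.0]
contact_force: [0.7, -0.3, -0.4]
grip_width: 0.0429
```

Run:
```python
from h import *
# fork ends in side view: handle top edge midline? triangulate with tines; and clearance objects
t=cv2.imread("pics/top0.png");s=cv2.imread("pics/side0.png")
g=np.radians(4.69)
for z in(0,.03): print("bag edge",ray("top",(148,258),z)[0],"scope foot",ray("top",[(258,180),(235,193),(178,195)],z)[:,:2])
# expected side view fork handle outline given estimate vs mask
hs=cv2.cvtColor(s,cv2.COLOR_BGR2HSV);p=big((hs[...,2]<55).astype(np.uint8)*255,(232,145,52,35));print("side mask bbox",cv2.boundingRect(p.astype(np.int32)))
G=np.array([.458,.3015,0]);R=np.array([[np.cos(g),-np.sin(g)],[np.sin(g),np.cos(g)]])
P=[]
for x in(-.07,.058):
  for y in(-.007,.007):
    for z in(.034,.056): P.append([*(G[:2]+R@[x,y]),z])
for n in("side","top"):
  q=proj(n,P);print(n,q.min(0).round(1),q.max(0).round(1))
o=r.get_obs();print(o["joints"].round(2))
```

```text
bag edge [0.40159429 0.43370702 0.        ] scope foot [[0.61628602 0.13876316]
 [0.57986895 0.20189322]
 [0.57516416 0.36088997]]
bag edge [0.39998361 0.42207548 0.03      ] scope foot [[0.60968513 0.13398716]
 [0.57411453 0.19564986]
 [0.56951909 0.35095096]]
side mask bbox (239, 149, 38, 12)
side [237.1 148.3] [277.7 163.9]
top [188.  212.9] [197.3 262.5]
[ 0.54  0.26 -0.16  1.8   0.05  1.08 -1.13]
```

Emit:
arm_command --increments '[[[0.03, 0.26, 0], [0, 0, 0], 50], [[0.03, 0.26, 0], [0, 0, 0], 50], [[0.03, 0.26, 0], [0, 0, 0], 50], [[0.03, 0.26, 0], [0, 0, 0], 50], [[0.03, 0.26, 0], [0, 0, 0], 50], [[-0.042, 0.5575, 0], [0, 0, 0], 50], [[-0.042, 0.5575, 0], [0, 0, 0], 50], [[-0.042, 0.5575, 0], [0, 0, 0], 50], [[-0.042, 0.5575, 0], [0, 0, 0], 50], [[-0.042, 0.5575, 0], [0, 0, 0], 50]]'

```text
clock: 2.1
tcp_pos: [0.455, 0.2169, 0.2772]
orientation: [2.312, -2.127, 0.0]
contact_force: [-0.0, 0.9, 0.3]
grip_width: 0.0426
```

Emit:
arm_command --increments '[[[0, 0.0, 0], [0, 0, 0], 50], [[0, 0, 0], [0, 0, 0], 50]]'

```text
clock: 2.3
tcp_pos: [0.4553, 0.2162, 0.277]
orientation: [2.315, -2.122, -0.0]
contact_force: [0.7, -0.5, -0.2]
grip_width: 0.0425
```

Emit:
arm_command --increments '[[[0.003, 0.085, 0], [0, 0, 0], 50], [[0.003, 0.085, 0], [0, 0, 0], 50], [[0.003, 0.085, -0.05], [0, 0, 0], 50], [[0.003, 0.085, -0.1], [0, 0, 0], 50], [[0.003, 0.085, -0.15], [0, 0, 0], 50], [[0.003, 0.085, -0.17], [0, 0, 0], 50], [[0.003, 0.085, -0.17], [0, 0, 0], 50]]'

```text
clock: 3.0
tcp_pos: [0.4579, 0.2965, 0.1037]
orientation: [2.304, -2.124, -0.001]
contact_force: [0.2, -0.4, -0.0]
grip_width: 0.0426
```

Run:
```python
from h import *
t=r.grab_frame("top");s=r.grab_frame("side");cv2.imwrite("pics/t1.png",t);cv2.imwrite("pics/s1.png",s)
def c(i,x,y,w,h,f): return cv2.resize(i[y:y+h,x:x+w],None,fx=f,fy=f,interpolation=cv2.INTER_CUBIC)
cv2.imwrite("pics/z2.png",np.clip(1.5*np.hstack([c(t,150,180,100,100,4),c(s,210,80,100,100,4)]),0,255).astype(np.uint8))
o=r.get_obs();print(o["tcp_pos"],o["joints"].round(2))
```

```text
[0.45993851 0.29921388 0.10767378] [-0.32  0.49 -0.47  1.95  0.31  0.77 -2.46]
```

View pics/z2.png

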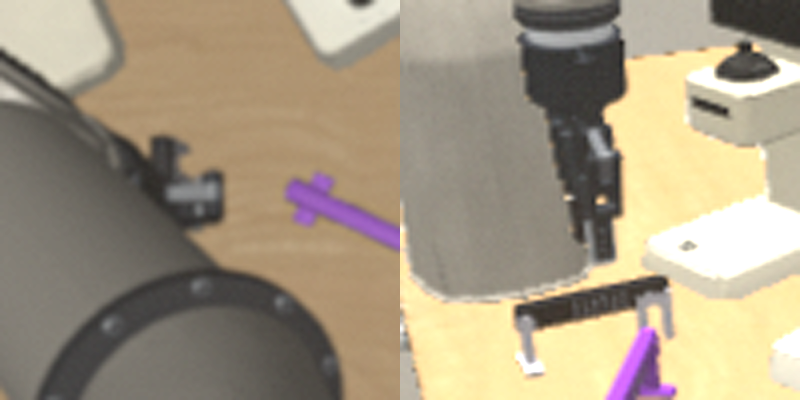

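The gripper hangs above the handle, with its tip at (235,145) in the side view, just above the fork at (240–277,150–160). Its position matches the estimate, so I'll descend and grip.

Emit:
arm_command --increments '[[[-0.002, 0.002, -0.03], [0, 0, 0], 50], [[-0.002, 0.002, -0.055], [0, 0, 0], 50], [[-0.002, 0.002, -0.064], [0, 0, 0], 50], [[-0.002, 0.002, -0.064], [0, 0, 0], 50], [[-0.002, 0.002, -0.064], [0, 0, 0], 10], [[-0.002, 0.002, -0.064], [0, 0, 0], 0], [[-0.002, 0.002, -0.064], [0, 0, 0], 0], [[-0.002, 0.002, -0.064], [0, 0, 0], 0], [[-0.002, 0.002, -0.064], [0, 0, 0], 0], [[-0.002, 0.002, -0.064], [0, 0, 0], 0]]' --newtons 60

```text
clock: 4.1
tcp_pos: [0.4581, 0.3029, 0.045]
orientation: [-2.31, 2.125, -0.002]
contact_force: [-0.8, -0.7, 8.0]
grip_width: 0.013
```

Emit:
arm_command --increments '[[[0, 0, 0.02], [0, 0, 0], 0], [[0, 0, 0.06], [0, 0, 0], 0], [[0, 0, 0.11], [0, 0, 0], 0], [[0, 0, 0.15], [0, 0, 0], 0], [[0.005, -0.05, 0.15], [0, 0, 0.02], 0], [[0.01, -0.1, 0.15], [0, 0, 0.04], 0], [[0.015, -0.15, 0.15], [0, 0, 0.07], 0], [[0.02, -0.2, 0.15], [0, 0, 0.07], 0], [[0.02, -0.25, 0.15], [0, 0, 0.07], 0], [[0.02, -0.25, 0.15], [0, 0, 0.07], 0]]'

```text
clock: 5.1
tcp_pos: [0.4766, 0.0443, 0.1933]
orientation: [2.372, -2.055, 0.003]
contact_force: [0.5, 0.2, -1.6]
grip_width: 0.0132
```

Emit:
arm_command --increments '[[[0, -0.04, 0], [0, 0, 0], 0], [[0, -0.07, 0], [0, 0, 0], 0], [[0, -0.099, 0], [0, 0, 0], 0], [[0, -0.099, -0.04], [0, 0, 0], 0], [[0, -0.099, -0.07], [0, 0, 0], 0], [[0, -0.099, -0.07], [0, 0, 0], 0], [[0, -0.099, -0.07], [0, 0, 0], 0], [[0, -0.099, -0.07], [0, 0, 0], 0]]'

```text
clock: 5.9
tcp_pos: [0.4782, -0.0462, 0.125]
orientation: [-2.385, 2.042, -0.003]
contact_force: [-0.1, -0.2, -0.7]
grip_width: 0.0132
```

Run:
```python
from h import *
t=r.grab_frame("top");s=r.grab_frame("side");cv2.imwrite("pics/t2.png",t);cv2.imwrite("pics/s2.png",s)
def c(i,x,y,w,h,f): return cv2.resize(i[y:y+h,x:x+w],None,fx=f,fy=f,interpolation=cv2.INTER_CUBIC)
cv2.imwrite("pics/z3.png",np.clip(1.5*np.hstack([c(t,290,180,67,67,6),c(s,270,155,67,67,6)])[:,:800],0,255).astype(np.uint8))
o=r.get_obs();print(o["tcp_pos"],o["orientation"],o["grip_width"],o["contact_force"])
```

```text
[ 0.47817766 -0.04644569  0.124927  ] [-2.38452744  2.04263261 -0.00392669] 0.012762627701546247 [-0.08453294 -0.36177187 -0.33634733]
```

View pics/z3.png

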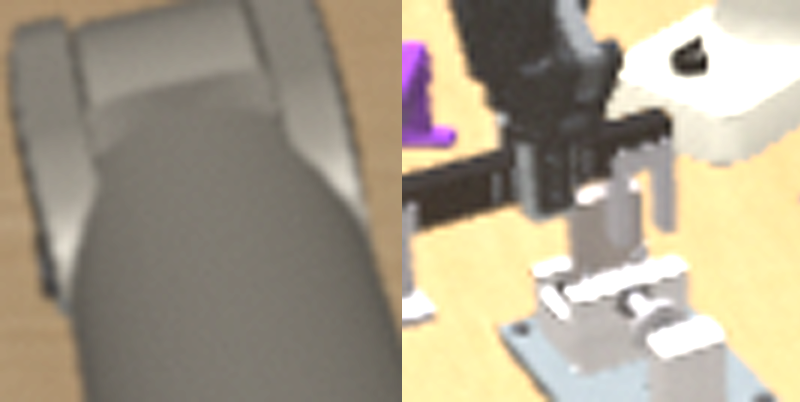

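Run:
```python
from h import *
o=r.get_obs();T=o["tcp_pos"];from scipy.spatial.transform import Rotation as Ro
x=Ro.from_rotvec(o["orientation"]).as_matrix()[:,0];yaw=np.arctan2(x[1],x[0])+np.pi/2;print("yaw",np.degrees(yaw),Ro.from_rotvec(o["orientation"]).as_matrix()[:,2])
R=np.array([[np.cos(yaw),-np.sin(yaw)],[np.sin(yaw),np.cos(yaw)]])
for nm,a,b in(("tine near",30,37),("tine far",51,58)):
  for z in(0,.034):
    P=[[*(T[:2]+R@[i/1000,j/1000]),T[2]-.045+z] for i in(a,b) for j in(-6,6)]
    q=proj("side",P);print(nm,z,q.round(1).tolist())
g=np.radians(8.79);R=np.array([[np.cos(g),-np.sin(g)],[np.sin(g),np.cos(g)]]);O=np.array([.5156,-.0032])
def H(p):return [*(O+R@np.array(p[:2])/1000),p[2]/1000]
for nm,p in dict(cheektop=[(-27,-25.5,50),(27,-25.5,50),(-27,-13.5,50),(27,-13.5,50)],slabtop=[(-16,-6,84),(16,-6,84),(-16,6,84),(16,6,84)],housing=[(-15,-67,54),(15,-67,54),(-15,-85,54),(15,-85,54)],disc=[(0,-49.5,42)],plate=[(-42,-90,10),(42,-90,10),(-42,32,10)]).items():
  print(nm,((proj("side",[H(i) for i in p])-[270,155])*6+[402,0]).round().tolist())
```

```text
yaw 8.831931784933962 [ 3.06678421e-03 -2.64624362e-04 -9.99995262e-01]
tine near 0 [[305.4, 197.0], [303.3, 194.8], [307.9, 196.2], [305.8, 194.1]]
tine near 0.034 [[304.7, 185.1], [302.6, 183.0], [307.3, 184.4], [305.2, 182.3]]
tine far 0 [[312.9, 194.8], [310.8, 192.6], [315.4, 194.1], [313.3, 191.9]]
tine far 0.034 [[312.5, 183.0], [310.3, 180.9], [315.0, 182.3], [312.8, 180.2]]
cheektop [[571.0, 301.0], [685.0, 268.0], [559.0, 288.0], [672.0, 255.0]]
slabtop [[571.0, 205.0], [639.0, 186.0], [559.0, 193.0], [627.0, 174.0]]
housing [[639.0, 333.0], [704.0, 313.0], [658.0, 355.0], [724.0, 334.0]]
disc [[654.0, 327.0]]
plate [[608.0, 468.0], [788.0, 409.0], [492.0, 324.0]]
```

The side view shows the tines at u 304–309 and 312–315, within 1 px of the prediction. The holder features shift the same way, so the relative alignment is good. I'll descend gently.

Emit:
arm_command --increments '[[[0, 0, -0.015], [0, 0, 0], 0], [[0, 0, -0.025], [0, 0, 0], 0], [[0, 0, -0.03], [0, 0, 0], 0], [[0, 0, -0.034], [0, 0, 0], 0], [[0, 0, -0.038], [0, 0, 0], 0], [[0, 0, -0.038], [0, 0, 0], 0]]'

```text
clock: 6.6
tcp_pos: [0.4768, -0.0467, 0.085]
orientation: [2.385, -2.044, -0.001]
contact_force: [-0.2, -0.5, 0.1]
grip_width: 0.0129
```

Run:
```python
from h import *
s=r.grab_frame("side");cv2.imwrite("pics/z4.png",np.clip(1.5*cv2.resize(s[165:225,280:345],None,fx=9,fy=9,interpolation=cv2.INTER_CUBIC),0,255).astype(np.uint8))
o=r.get_obs();print(o["tcp_pos"],o["contact_force"],o["moment"])
```

```text
[ 0.47692588 -0.04667364  0.08522761] [ 0.62210353 -1.12498501 -1.87420358] [ 0.0065321  -0.00395927  0.04650611]
```

View pics/z4.png

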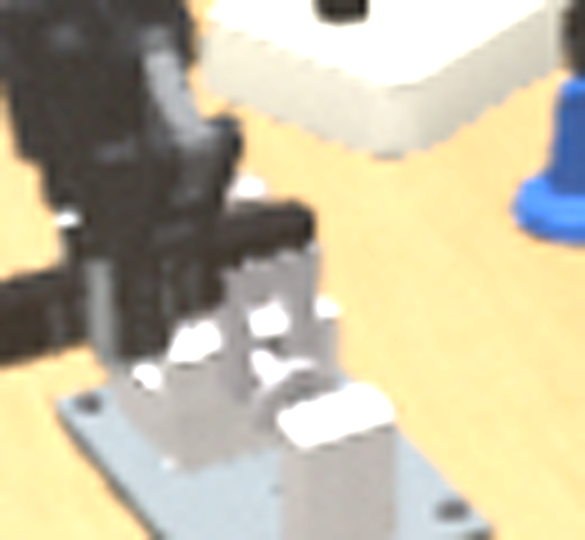

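The tines straddle the neck at crop (265,365), with the disc in front at (290,385), and there is no contact force. Lower to depth.

Emit:
arm_command --increments '[[[0.001, 0, -0.004], [0, 0, 0], 0], [[0.001, 0, -0.008], [0, 0, 0], 0], [[0.001, 0, -0.012], [0, 0, 0], 0], [[0.001, 0, -0.012], [0, 0, 0], 0]]'

```text
clock: 7.05
tcp_pos: [0.4775, -0.0467, 0.0727]
orientation: [2.385, -2.044, -0.001]
contact_force: [-0.6, -0.1, -1.4]
grip_width: 0.0129
```

Emit:
arm_command --increments '[[[0.0003, -0.002, 0], [0, 0, 0], 0], [[0.0006, -0.004, 0], [0, 0, 0], 0], [[0.0009, -0.006, 0], [0, 0, 0], 0], [[0.0012, -0.008, 0], [0, 0, 0], 0], [[0.0015, -0.01, 0], [0, 0, 0], 0], [[0.0015, -0.01, 0], [0, 0, 0], 0]]' --newtons 110

```text
clock: 7.65
tcp_pos: [0.4794, -0.0558, 0.0734]
orientation: [-2.386, 2.042, 0.001]
contact_force: [-0.5, 4.1, -0.1]
grip_width: 0.0121
```

Emit:
arm_command --increments '[[[0.0003, -0.002, 0], [0, 0, 0], 0], [[0.0006, -0.004, 0], [0, 0, 0], 0], [[0.0008, -0.005, 0], [0, 0, 0], 0], [[0.0008, -0.005, 0], [0, 0, 0], 0]]'

```text
clock: 8.05
tcp_pos: [0.4802, -0.0605, 0.0733]
orientation: [-2.386, 2.042, 0.001]
contact_force: [-0.5, 5.5, -0.8]
grip_width: 0.0125
```

Run:
```python
from h import *
s=r.grab_frame("side");cv2.imwrite("pics/z5.png",np.clip(1.5*cv2.resize(s[165:225,280:345],None,fx=9,fy=9,interpolation=cv2.INTER_CUBIC),0,255).astype(np.uint8))
o=r.get_obs();print(o["tcp_pos"],o["contact_force"],o["moment"])
```

```text
[ 0.48014995 -0.06037645  0.07332292] [-0.85559777  6.60383716  0.17790036] [1.51035338 0.26722186 0.20960846]
```

View pics/z5.png

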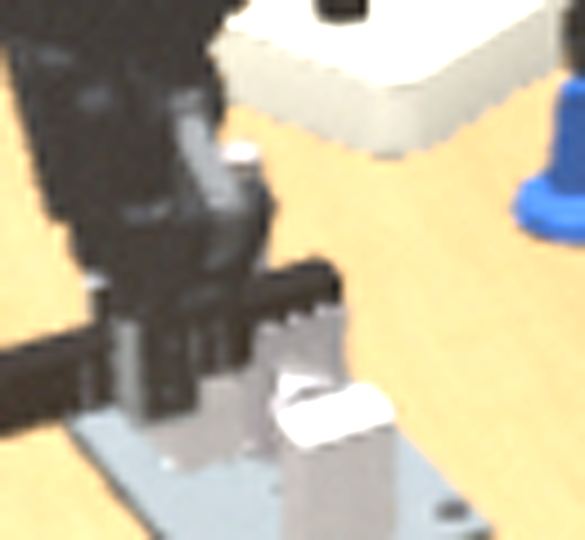

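The slab's top corner rose from crop row 188 to 155 (about 3.7 px, or 10 mm), so the stone is up. One more small press to be sure, then back off and lift.

Emit:
arm_command --increments '[[[0.0003, -0.002, 0], [0, 0, 0], 0], [[0.0003, -0.002, 0], [0, 0, 0], 0], [[0.0003, -0.002, 0], [0, 0, 0], 0], [[0, 0.001, 0], [0, 0, 0], 0], [[-0.0005, 0.004, 0], [0, 0, 0], 0], [[-0.001, 0.007, 0], [0, 0, 0], 0], [[-0.0013, 0.009, 0], [0, 0, 0], 0], [[-0.0013, 0.009, 0], [0, 0, 0], 0]]'

```text
clock: 8.9
tcp_pos: [0.4791, -0.0533, 0.0734]
orientation: [2.385, -2.045, 0.001]
contact_force: [-0.4, 0.5, -1.4]
grip_width: 0.0118
```

Emit:
arm_command --increments '[[[0, 0, 0.02], [0, 0, 0], 0], [[0, 0, 0.05], [0, 0, 0], 0], [[0, 0, 0.09], [0, 0, 0], 0], [[0, 0, 0.12], [0, 0, 0], 0], [[0, 0.045, 0.12], [0, 0, 0], 0], [[0, 0.09, 0.12], [0, 0, 0], 0], [[-0.005, 0.135, 0.12], [0, 0, 0], 0], [[-0.01, 0.18, 0.12], [0, 0, -0.03], 0], [[-0.015, 0.225, 0.12], [0, 0, -0.07], 0], [[-0.02, 0.27, 0.12], [0, 0, -0.07], 0]]'

```text
clock: 9.9
tcp_pos: [0.4591, 0.2181, 0.1934]
orientation: [2.31, -2.13, 0.002]
contact_force: [0.8, 0.7, -1.0]
grip_width: 0.0123
```

Emit:
arm_command --increments '[[[0, 0.04, 0], [0, 0, 0], 0], [[0, 0.083, 0], [0, 0, 0], 0], [[0, 0.083, 0], [0, 0, 0], 0], [[0, 0.083, -0.04], [0, 0, 0], 0], [[0, 0.083, -0.08], [0, 0, 0], 0], [[0, 0.083, -0.12], [0, 0, 0], 0], [[0, 0.083, -0.135], [0, 0, 0], 0], [[0, 0.083, -0.135], [0, 0, 0], 0]]'

```text
clock: 10.7
tcp_pos: [0.4581, 0.2987, 0.0565]
orientation: [2.309, -2.124, -0.001]
contact_force: [-0.3, 0.5, -0.4]
grip_width: 0.0123
```

Emit:
arm_command --increments '[[[0, 0, -0.005], [0, 0, 0], 0], [[0, 0, -0.009], [0, 0, 0], 0], [[0, 0, -0.011], [0, 0, 0], 0], [[0, 0, -0.011], [0, 0, 0], 0]]'

```text
clock: 11.1
tcp_pos: [0.4594, 0.3004, 0.0479]
orientation: [-2.312, 2.126, -0.001]
contact_force: [0.1, -1.2, -0.5]
grip_width: 0.0124
```

Emit:
arm_command --increments '[[[0, 0, -0.0015], [0, 0, 0], 0], [[0, 0, -0.003], [0, 0, 0], 0], [[0, 0, -0.003], [0, 0, 0], 0]]'

```text
clock: 11.4
tcp_pos: [0.4591, 0.3006, 0.0451]
orientation: [-2.312, 2.126, -0.001]
contact_force: [-1.8, -1.2, 7.0]
grip_width: 0.0125
```

Emit:
arm_command --increments '[[[0, 0, 0], [0, 0, 0], 30], [[0, 0, 0], [0, 0, 0], 40], [[0, 0, 0], [0, 0, 0], 50], [[0, 0, 0], [0, 0, 0], 50], [[0, 0, 0.03], [0, 0, 0], 50], [[0, 0, 0.08], [0, 0, 0], 50], [[0, 0, 0.13], [0, 0, 0], 50], [[0, 0, 0.18], [0, 0, 0], 50], [[0, 0, 0.21], [0, 0, 0], 50], [[0, 0, 0.21], [0, 0, 0], 50]]'

```text
clock: 12.4
tcp_pos: [0.4609, 0.3022, 0.2594]
orientation: [-2.306, 2.121, -0.004]
contact_force: [-0.0, -0.8, 0.8]
grip_width: 0.0428
```

Run:
```python
from h import *
t=r.grab_frame("top");s=r.grab_frame("side");cv2.imwrite("pics/t3.png",t);cv2.imwrite("pics/s3.png",s)
def c(i,x,y,w,h,f): return cv2.resize(i[y:y+h,x:x+w],None,fx=f,fy=f,interpolation=cv2.INTER_CUBIC)
a=np.hstack([c(t,290,188,66,50,6),c(s,280,175,66,50,6)]);b=np.hstack([c(t,160,202,66,50,6),c(s,226,140,66,50,6)])
cv2.imwrite("pics/z6.png",np.clip(1.5*np.vstack([a,b]),0,255).astype(np.uint8))
g=np.radians(8.79);R=np.array([[np.cos(g),-np.sin(g)],[np.sin(g),np.cos(g)]]);O=np.array([.5156,-.0032])
P=[[*(O+R@np.array(p)/1000),.094] for p in[(-16,-6),(16,-6),(16,6),(-16,6)]]
print(((proj("top",P)-[290,188])*6).round(),((proj("side",P)-[280,175])*6+[396,0]).round())
```

```text
[[122. 170.]
 [111.  96.]
 [ 83. 100.]
 [ 94. 174.]] [[504.  65.]
 [572.  46.]
 [560.  34.]
 [492.  53.]]
```

View pics/z6.png

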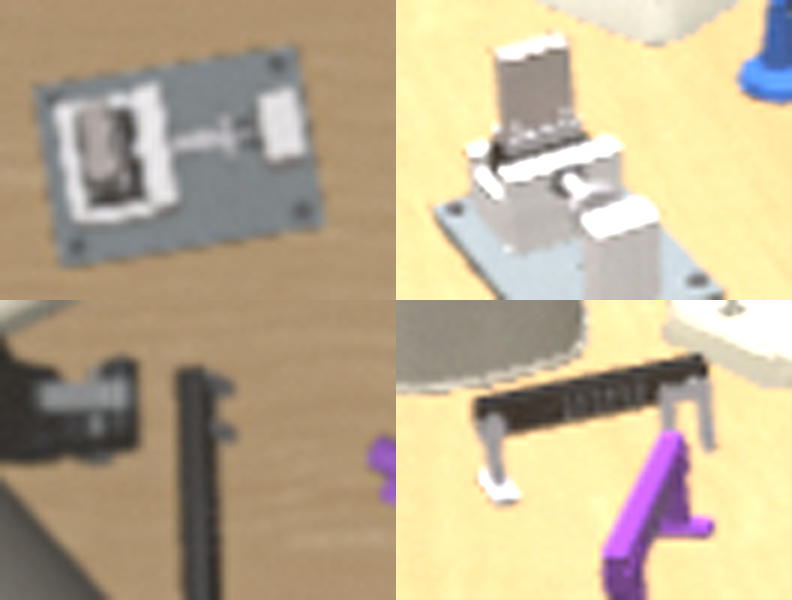

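The stone stands sprung up, with its slab top at crop (80–120, 98–175) as predicted. The fork is standing back at its old place. Go to the stone.

Emit:
arm_command --increments '[[[0.01, -0.05, 0], [0, 0, 0.02], 40], [[0.02, -0.1, 0], [0, 0, 0.04], 40], [[0.03, -0.145, 0], [0, 0, 0.07], 40], [[0.035, -0.19, 0], [0, 0, 0.07], 40], [[0.045, -0.235, 0], [0, 0, 0.07], 40], [[0.055, -0.28, 0], [0, 0, 0.07], 40], [[0.055, -0.3055, 0], [0, 0, 0.07], 40], [[0.055, -0.3055, -0.04], [0, 0, 0.07], 40], [[0.055, -0.3055, -0.08], [0, 0, 0.07], 40], [[0.055, -0.3055, -0.1], [0, 0, 0.07], 40]]'

```text
clock: 13.5
tcp_pos: [0.5107, -0.006, 0.1496]
orientation: [2.381, -2.042, -0.009]
contact_force: [-0.9, 0.1, -0.6]
grip_width: 0.0346
```

Emit:
arm_command --increments '[[[0, 0, 0], [0, 0, 0], 40], [[0, 0, 0], [0, 0, 0], 40]]'

```text
clock: 13.7
tcp_pos: [0.5134, -0.0051, 0.1536]
orientation: [2.385, -2.043, -0.003]
contact_force: [-0.7, -0.1, 0.9]
grip_width: 0.0344
```

Emit:
arm_command --increments '[[[0.002, 0.002, -0.03], [0, 0, 0], 40], [[0.002, 0.002, -0.055], [0, 0, 0], 40], [[0.002, 0.002, -0.07], [0, 0, 0], 40], [[0.002, 0.002, -0.076], [0, 0, 0], 40], [[0.002, 0.002, -0.076], [0, 0, 0], 40], [[0.002, 0.002, -0.076], [0, 0, 0], 20], [[0.002, 0.002, -0.076], [0, 0, 0], 5], [[0.002, 0.002, -0.076], [0, 0, 0], 5], [[0.002, 0.002, -0.076], [0, 0, 0], 5], [[0.002, 0.002, -0.076], [0, 0, 0], 5]]' --newtons 40

```text
clock: 14.7
tcp_pos: [0.5169, -0.0024, 0.0791]
orientation: [-2.385, 2.042, -0.002]
contact_force: [0.5, 4.4, 4.4]
grip_width: 0.0115
```

Emit:
arm_command --increments '[[[0, 0, 0.01], [0, 0, 0], 5], [[0, 0, 0.03], [0, 0, 0], 5], [[0, 0, 0.06], [0, 0, 0], 5], [[0, 0, 0.1], [0, 0, 0], 5], [[0, -0.02, 0.12], [0, 0, 0], 5], [[-0.005, -0.065, 0.12], [0, 0, 0], 5], [[-0.01, -0.11, 0.12], [0, 0, 0], 5], [[-0.015, -0.155, 0.12], [0, 0, 0], 5], [[-0.02, -0.2, 0.12], [0, 0, 0], 5], [[-0.025, -0.245, 0.12], [0, 0, 0], 5]]'

```text
clock: 15.7
tcp_pos: [0.4892, -0.2509, 0.1985]
orientation: [2.383, -2.045, -0.001]
contact_force: [0.8, 1.0, -0.4]
grip_width: 0.0112
```

Emit:
arm_command --increments '[[[0, -0.02, 0], [0, 0, 0], 5], [[0, -0.039, 0], [0, 0, 0], 5], [[0, -0.039, 0], [0, 0, 0], 5], [[0, -0.039, -0.04], [0, 0, 0], 5], [[0, -0.039, -0.08], [0, 0, 0], 5], [[0, -0.039, -0.115], [0, 0, 0], 5], [[0, -0.039, -0.125], [0, 0, 0], 5], [[0, -0.039, -0.125], [0, 0, 0], 5]]'

```text
clock: 16.5
tcp_pos: [0.4899, -0.2861, 0.0723]
orientation: [2.386, -2.043, -0.006]
contact_force: [0.9, -1.0, -0.6]
grip_width: 0.0115
```

Run:
```python
from h import *
s=r.grab_frame("side");cv2.imwrite("pics/z7.png",np.clip(1.5*cv2.resize(s[180:340,260:400],None,fx=3.7,fy=3.7,interpolation=cv2.INTER_CUBIC),0,255).astype(np.uint8))
o=r.get_obs();print(o["tcp_pos"],o["contact_force"],o["grip_width"])
```

```text
[ 0.49111256 -0.2867912   0.07383678] [ 0.4101292  -0.26851229 -0.13515526] 0.011401346936053365
```

View pics/z7.png

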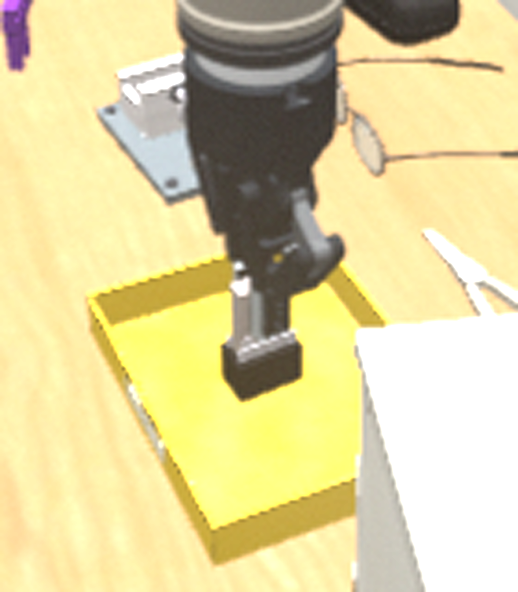

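The stone hangs upright over the middle of the empty tray, with the shoe at crop (262,365). Lower it until it touches.

Emit:
arm_command --increments '[[[0, 0, -0.006], [0, 0, 0], 5], [[0, 0, -0.01], [0, 0, 0], 5], [[0, 0, -0.013], [0, 0, 0], 5], [[0, 0, -0.013], [0, 0, 0], 5]]'

```text
clock: 16.95
tcp_pos: [0.4909, -0.2873, 0.0604]
orientation: [2.385, -2.044, 0.0]
contact_force: [-0.1, -0.1, -0.0]
grip_width: 0.0117
```

Emit:
arm_command --increments '[[[0, 0, -0.001], [0, 0, 0], 5], [[0, 0, -0.002], [0, 0, 0], 5], [[0, 0, -0.002], [0, 0, 0], 5]]'

```text
clock: 17.25
tcp_pos: [0.4914, -0.2872, 0.0601]
orientation: [2.385, -2.044, 0.001]
contact_force: [-3.8, 2.4, 14.5]
grip_width: 0.0114
```

Contact with the tray floor. Release and lift clear.

Emit:
arm_command --increments '[[[0, 0, 0.001], [0, 0, 0], 20], [[0, 0, 0.001], [0, 0, 0], 30], [[0, 0, 0.001], [0, 0, 0], 40], [[0, 0, 0.001], [0, 0, 0], 40], [[0, 0, 0.02], [0, 0, 0], 40], [[0, 0, 0.06], [0, 0, 0], 40], [[0, 0, 0.11], [0, 0, 0], 40], [[0, -0.05, 0.15], [0, 0, 0], 40], [[-0.02, -0.1, 0.17], [0, 0, 0], 40], [[-0.05, -0.14, 0.17], [0, 0, 0], 40]]'

```text
clock: 18.25
tcp_pos: [0.453, -0.4134, 0.2294]
orientation: [-2.388, 2.04, -0.01]
contact_force: [0.4, -0.4, 0.1]
grip_width: 0.0342
```

Emit:
arm_command --increments '[[[-0.05, -0.05, 0], [0, 0, 0], 40], [[-0.1, -0.09, 0], [0, 0, 0], 40], [[-0.14, -0.11, 0], [0, 0, 0], 40], [[-0.16, -0.12, 0], [0, 0, 0], 40], [[-0.16, -0.12, 0], [0, 0, 0], 40]]'

```text
clock: 18.75
tcp_pos: [0.2814, -0.5366, 0.2256]
orientation: [2.369, -2.056, -0.004]
contact_force: [-0.2, -0.0, 0.4]
grip_width: 0.034
```

Run:
```python
from h import *
t=r.grab_frame("top");s=r.grab_frame("side")
def c(i,x,y,w,h,W,H): return cv2.resize(i[y:y+h,x:x+w],(W,H),interpolation=cv2.INTER_CUBIC)
cv2.imwrite("pics/z8.png",np.clip(1.5*np.vstack([c(t,160,120,320,140,800,350),c(s,200,100,320,90*320//320,800,225)]),0,255).astype(np.uint8))
cv2.imwrite("pics/s8.png",np.clip(1.5*np.hstack([c(s,215,140,200,200,560,560)]),0,255).astype(np.uint8))
o=r.get_obs();print(o["tcp_pos"],o["contact_force"],o["clock"])
```

```text
[ 0.28867698 -0.5325858   0.2257694 ] [ 0.38865445  0.20820636 -0.44863532] 18.85
```

View pics/z8.png

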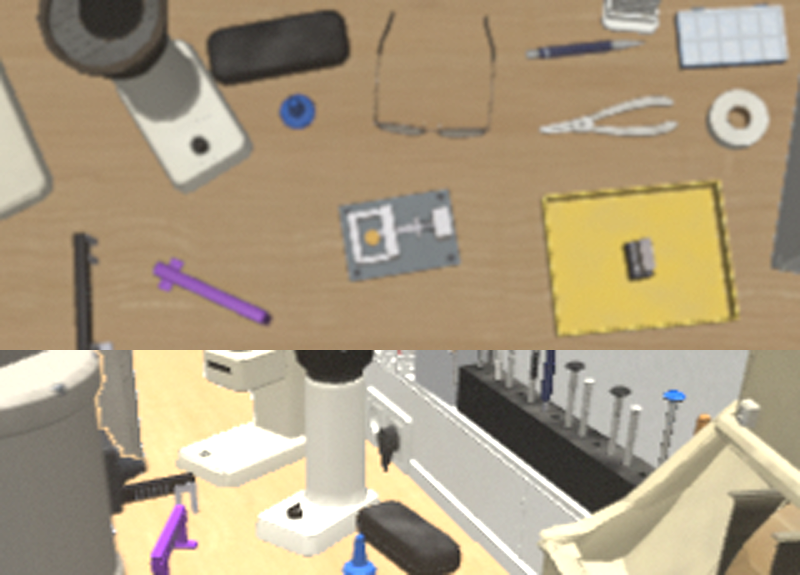

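View pics/s8.png

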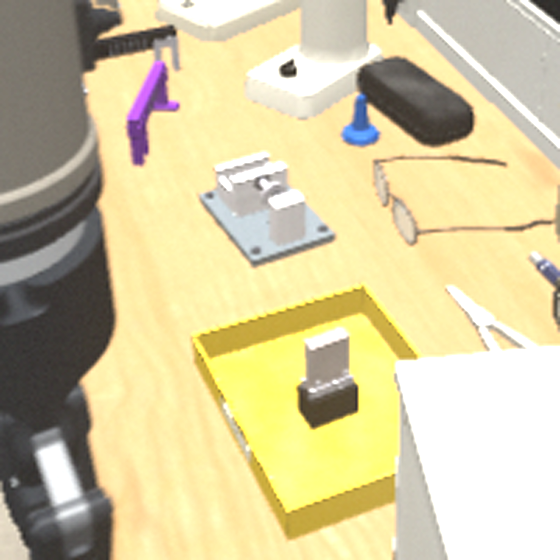

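The stone stands upright in the middle of the tray, at crop (330,380). The holder is empty, the fork stands at its old place, and the other things look unmoved.

```bash
python3 -c "
from bench import r
print(r.get_obs()['qvel'].round(3)); print(r.hand_in())"
```

```text
[-0.044  0.001 -0.052 -0.005 -0.01  -0.003 -0.007]
the job is handed in; nothing more can be done
None
```

The job is done and handed in at about 19 s of the 69 s allowed.

- **Unlocking the stone:** I set the black fork over the bar's neck and pressed the disc away from the stone, reading up to about 6.6 N. In the side view the slab rose about 10 mm, so the stone had sprung up.
- **Fork put back:** I stood the fork where it came from, on the open worktop away from the holder and the tray. I touched the bar only with the fork.
- **Stone to the tray:** I gripped the stone by its slab, pulled it straight up and set it down near the middle of the tray. The reading was 14.5 N as it touched down, the highest I saw.

The last pictures show:
- the stone upright in the tray
- the holder empty
- the fork standing
- the purple look-alike and the other things apparently unmoved; I judged this by eye and did not measure it

The arm was clear of everything at hand-in, though its joints were still settling slightly (at most 0.05 rad/s). No check failed or disagreed.

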